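Clear the sprinkle tins and put the drip tray under the cooling rack

TASK

Take the stack of sprinkle tins apart from the top down, standing each tin in the middle of the flat mat of its own colour: first blue, then yellow, then red. Then bring the empty drip tray by its black handle to the front of the cooling rack and slide it in squarely underneath, until the whole pan is under the rack and only the handle sticks out. Keep the tins upright all the while, leave the two cupcakes where they stand, and let everything rest released.

Things in the scene. Friction and masses are not known exactly. Their poses are not given: they have to be found in the camera images.
- drip_tray: loose silvery tray, 200 g. Pan 120 (x) by 110 mm (y), rim 12 mm high, 3 mm walls and floor. Origin: centre of the pan's underside, z up. Black upright handle block centred at x = -100 mm (starts towards the robot): 26 (x) by 22 mm (y), from 3 to 50 mm above the table, to be gripped across y; joined to the pan by a tang 20 mm wide, 9 mm high. The tins start stacked on the pan
- red_tin: red closed cylindrical sprinkle tin with a thin silvery band, 66 mm diameter, 38 mm tall, rigid, about 140 g; starts at the bottom of the stack, on the tray's floor (3 mm above the table). Origin: centre of its underside, z up; its yaw means nothing (it is round).
- yellow_tin: yellow closed cylindrical sprinkle tin with a thin silvery band, 49 mm diameter, 34 mm tall, rigid, about 90 g; starts in the middle of the stack, on the red tin. Origin: centre of its underside, z up; its yaw means nothing (it is round).
- blue_tin: blue closed cylindrical sprinkle tin with a thin silvery band, 31 mm diameter, 34 mm tall, rigid, about 50 g; starts at the top of the stack, on the yellow tin. Origin: centre of its underside, z up; its yaw means nothing (it is round).
- red_mat: red round flat silicone mat, 80 mm diameter, 4 mm thick, stuck to the table. Origin: centre of its underside, on the table (its top face is 4 mm above).
- yellow_mat: yellow round flat silicone mat, 80 mm diameter, 4 mm thick, stuck to the table. Origin: centre of its underside, on the table (its top face is 4 mm above).
- blue_mat: blue round flat silicone mat, 80 mm diameter, 4 mm thick, stuck to the table. Origin: centre of its underside, on the table (its top face is 4 mm above).
- cooling_rack: fixed steel wire rack with three biscuits on it, 160 mm deep (x) by 240 mm wide (y), on four 6 mm legs at its corners, open between them; underside 28 mm above the table, top 34 mm, biscuits up to 45 mm. Origin: centre of its footprint at table height; x points roughly away from the robot; the tray goes in at the front edge, x = -80 mm
- white_cupcake: bystander, leave it alone: loose dark brown cupcake with white icing, 50 mm diameter, 60 mm tall. Origin: centre of its underside.
- green_cupcake: bystander, leave it alone: loose dark brown cupcake with green icing, 50 mm diameter, 60 mm tall. Origin: centre of its underside.

How it is judged:
By the outcome, as a careful person would: the job done as asked, in the order asked, and still so for the second after the job is handed in, with the robot touching nothing.
It also fails if it takes over 120 s, if anything falls off the work surface, if the arm or the gripper's body presses on something with over 40 N, if the wrist force passes 120 N, or if a joint passes its speed limit or range.

ROBOT

A 6-joint arm with a two-finger parallel gripper is mounted at the origin on the work surface. World frame = base frame: x ahead of the robot, y to its left, z up, the work surface at z = 0. Lengths are in m, angles in rad, forces in N, time in s.
With the tool pointing down it reaches from about 0.3 to 0.875 m from the base axis. Payload 4.2 kg.
Tool frame: the origin (TCP) lies between the finger pads; the fingertips stand 11 mm ahead of it and the grasp point (between the pads) lies 8 mm behind it; z points along the fingers, y is the line along which they close (so a half turn about z gives the same grasp; the last joint's range is limited). The gripper opens to 85 mm and grips with 20 to 120 N. Pads are 22 mm wide; open, the fingers measure 114 mm over their backs; the gripper's body (76 mm by 85 mm) begins 54 mm behind the grasp point. The pads swing forward as they close: fully open they stand 13 mm farther back than shut.
Start: joints at [1.293, 0.32, 1.565, -0, 1.257, -0.02], TCP at [0.147, 0.556, 0.242] pointing down, gripper open.
Joint ranges: [-3.11, 3.11], [-0.84, 2.01], [0.21, 2.61], [-1.34, 4.49], [0.05, 2.63], [-2.56, 2.56]. Speed limits (rad/s): [2.57, 2.57, 3.14, 3.14, 3.14, 3.14].

INTERFACE

Orientations are given as [roll, pitch, yaw] about the fixed x, y, z axes, in that order (R = Rz(yaw) Ry(pitch) Rx(roll)).
In Python, from workcell import bot gives the robot as it stands.
- The arm moves only by the tool jog_arm, never from a script. Its argument "plan" is text: rows parted by semicolons, each of 6 numbers parted by spaces: the shift along the world's x, y, z in units of 500 mm (1.0 is 500 mm), then the turn, a rotation vector about the world's x, y, z in units of 180 degrees (1.0 is 180 degrees). In form: x y z ax ay az; .... A call has 1 to 20 rows; each row shifts and turns the commanded pose from where the row before left it; what a row does not reach is not made up. A row lasts 1/8 s, in which the tool goes at most 62.5 mm and 10.7 degrees, less where a joint would pass 70% of its speed; a pose out of reach is approached as far as the arm can. A call with a number of a shift or a turn outside -1 to 1 is refused whole. A call with a gripper value outside its range is refused whole. "claw" is the opening, from -1 (shut) to 1 (fully open), set as the call begins (left out, the last holds). The fingers move at their own pace and stop on an object; "force" is the grip in N (left out, the last holds). Time passes only in rows, so rows that do not move let the fingers close. It gives the time, the measured TCP pose, the force, the opening and the grip force at its end, in the units of the state.
- bot.get_obs(): the state, without advancing time (a new reading comes with each control period).
- bot.get_image(name): name is "side" or "top" or "wrist"; returns the picture (420x560x3 uint8, blue, green, red); there is no depth.
- bot.camera_params(name): a dict with "camera_matrix" (3x3 intrinsics, pixels), "k1" (the pictures are not rectified: a ray, as slopes to the right and down, at radius r is drawn at 1 + k1 r^2 times it, then the intrinsics apply), "position" and "rotation" of the camera in the world. Camera axes: x right, y down, z forward; pixel columns grow to the right and rows downward; lengths in m; the calibration is good to about 2 mm. A picture is of the moment at which its call begins: read the wrist's pose just before it. camera_params takes no time and is no camera call; for the wrist camera it gives the pose at the moment of the call.
- bot.job_done(): hands the job in; it is judged then, once.
The state is a dict: "t": time; "q": joint angles; "joint_vel": joint speeds; "joint_efforts": joint torques, N m; "ee_pos": TCP position; "tcp_rot": TCP orientation; "force": force on the tool from outside, world axes, zero at the start; "wrist_torque": the same for the moment, N m; "grip_width": finger opening in m; "finger_force": force on a finger pad.
Only numpy, scipy, OpenCV 4.12 (cv2) and the standard library are available. Lean on these libraries where they do the work, as an engineer would, in place of code of your own. Each camera call takes 0.05 s, during which the arm holds its last target. There are 200 camera calls.

## Working session

There is one attempt and no reset: what is moved stays moved. The work goes in short steps, Python scripts to look and compute and a tool call to move; the robot and the scene stay as the last step left them, time stands still between calls to the robot, and variables do not carry over. Pictures are saved under pics/ and viewed, at most 17 in all, crops included, and the job is handed in when it is done.

Besides the shell and the picture viewer there is one more tool, called by a JSON object that holds its "op" and its "data", one argument or row to a line. jog_arm: Moves the arm, as the interface text tells. Shifts and turns lie within -1 to 1; 1 stands for 500 mm of shift or 180 degrees of turn. Its arguments: {"type":"object","properties":{"plan":{"type":"string"},"claw":{"type":"number"},"force":{"type":"number"}},"required":["plan"]}

```bash
mkdir -p pics; python3 - <<'E'
from workcell import bot
import cv2
o=bot.get_obs();print(o)
for n in("top","side"):
    p=bot.camera_params(n);print(n,p)
    cv2.imwrite(f"pics/{n}0.png",bot.get_image(n))
E
```

```text
{'t': 0.0, 'q': array([ 1.29300150e+00,  3.20296165e-01,  1.56569084e+00,  1.88245372e-05,
        1.25739202e+00, -2.00274060e-02]), 'joint_vel': array([ 0.0019971 ,  0.00069907, -0.00020983, -0.00175512, -0.00274333,
        0.00166739]), 'joint_efforts': array([-1.27232734e-04, -4.15526032e+01, -2.34158689e+01, -1.01504384e-04,
        8.47415824e-03,  9.07211586e-06]), 'ee_pos': array([0.14646299, 0.55555668, 0.24147521]), 'tcp_rot': array([-3.13980700e+00, -5.36675837e-05,  2.88381936e+00]), 'force': array([0.85540656, 0.27741954, 0.69247137]), 'wrist_torque': array([ 0.03624353,  0.02214574, -0.05017445]), 'finger_force': 0.0, 'grip_width': 0.08562618200183256}
top {'camera_matrix': array([[489.81150176,   0.        , 276.16971539],
       [  0.        , 489.81150176, 202.86076179],
       [  0.        ,   0.        ,   1.        ]]), 'k1': -0.17361570110260094, 'position': array([ 0.34953855, -0.00246017,  1.14738335]), 'rotation': array([-2.9464939 ,  0.03438077, -1.55987763])}
side {'camera_matrix': array([[383.86019223,   0.        , 273.34375561],
       [  0.        , 383.86019223, 209.96944322],
       [  0.        ,   0.        ,   1.        ]]), 'k1': -0.01317393192618259, 'position': array([0.31794591, 0.62556837, 0.61616161]), 'rotation': array([-2.25845576,  0.00439986, -2.73945962])}
```

View pics/top0.png

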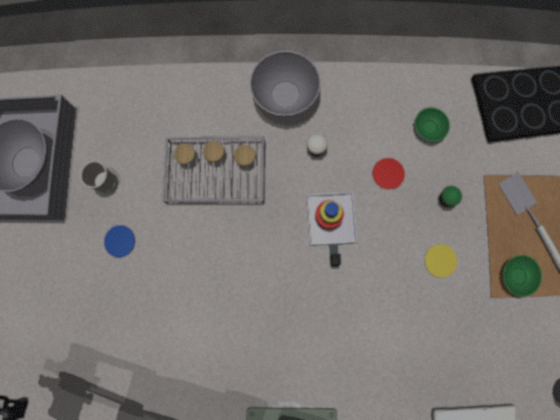

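View pics/side0.png

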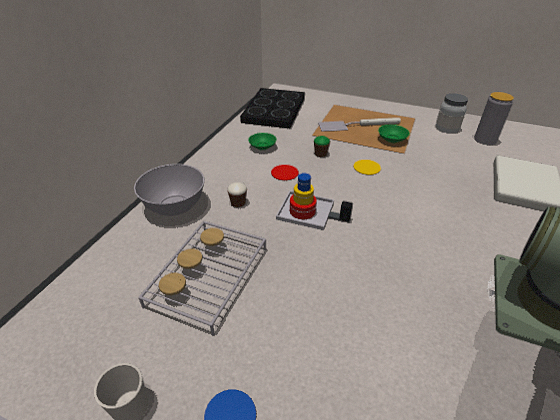

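The top view shows the tray near (331,219) with its handle at (335,260) and the stack at about (330,212). The rack spans (164–266, 137–204). The mats are red (388,173), yellow (441,261) and blue (119,241). The cupcakes are at (317,146) and (451,196).

```bash
cat > h.py <<'E'
import numpy as np, cv2
from scipy.spatial.transform import Rotation as R
from workcell import bot
def cam(n):
    p=bot.camera_params(n); r=np.array(p["rotation"])
    return p["camera_matrix"],p["k1"],np.array(p["position"]),(R.from_euler("xyz",r) if r.ndim==1 else R.from_matrix(r)).as_matrix()
def proj(n,X,c=None):
    K,k,t,M=c or cam(n); X=np.atleast_2d(X); d=(X-t)@M; s=d[:,:2]/d[:,2:]
    s=s*(1+k*(s**2).sum(1,keepdims=True)); return s*[K[0,0],K[1,1]]+[K[0,2],K[1,2]]
def ray(n,uv,z,c=None):
    K,k,t,M=c or cam(n); u=cv2.undistortPoints(np.array(uv,float).reshape(-1,1,2),K,np.array([k,0,0,0,0.])).reshape(-1,2)
    D=np.c_[u,np.ones(len(u))]@M.T
    return (t+D*((z-t[2])/D[:,2])[:,None])[:,:2]
def blob(im,col,box=None):
    h=cv2.cvtColor(im,cv2.COLOR_BGR2HSV)
    H={"red":[(0,8),(172,180)],"yellow":[(22,35)],"blue":[(105,125)]}[col]
    m=sum(cv2.inRange(h,(a,130,60),(b,255,255)) for a,b in H)
    n,l,s,c=cv2.connectedComponentsWithStats(m.astype(np.uint8))
    return [(s[i,4],c[i].round(1),s[i,:4]) for i in range(1,n) if s[i,4]>40]
E
python3 - <<'E'
from h import *
im=cv2.imread("pics/top0.png"); si=cv2.imread("pics/side0.png")
for c in("red","yellow","blue"):
    for b in blob(im,c):
        print("top",c,b,[ray("top",b[1],z).round(4).tolist() for z in (.004,.041,.075,.109)])
    for b in blob(si,c): print("side",c,b,ray("side",b[1],.004).round(4))
for n,uv,z in(("white",(317,146),.03),("green",(451,196),.03)): print(n,ray("top",uv,z))
a=cv2.resize(im[120:275,150:370],None,fx=3.6,fy=3.6,interpolation=cv2.INTER_CUBIC); cv2.imwrite("pics/c1.png",a)
E
```

```text
top red (np.int32(739), array([388.2, 173.2]), array([373, 158,  31,  31], dtype=int32)) [[[0.6493, -0.2305]], [[0.6396, -0.2231]], [[0.6307, -0.2164]], [[0.6218, -0.2096]]]
top red (np.int32(169), array([325.4, 220.5]), array([316, 203,  26,  26], dtype=int32)) [[[0.5332, -0.0774]], [[0.5273, -0.075]], [[0.5218, -0.0728]], [[0.5163, -0.0705]]]
side red (np.int32(337), array([284.4, 172.1]), array([271, 165,  28,  15], dtype=int32)) [[ 0.6497 -0.2282]]
side red (np.int32(353), array([302.3, 209. ]), array([290, 195,  27,  24], dtype=int32)) [[ 0.5463 -0.0909]]
top yellow (np.int32(134), array([329.9, 216.1]), array([321, 203,  21,  20], dtype=int32)) [[[0.5438, -0.0881]], [[0.5375, -0.0854]], [[0.5317, -0.0828]], [[0.526, -0.0803]]]
top yellow (np.int32(754), array([440.5, 260.4]), array([426, 245,  30,  32], dtype=int32)) [[[0.4388, -0.349]], [[0.4359, -0.3378]], [[0.4332, -0.3275]], [[0.4306, -0.3172]]]
side yellow (np.int32(318), array([366.7, 166.8]), array([353, 160,  28,  15], dtype=int32)) [[ 0.4391 -0.3462]]
side yellow (np.int32(253), array([302.8, 195.2]), array([294, 184,  20,  21], dtype=int32)) [[ 0.5645 -0.1456]]
top blue (np.int32(123), array([331.3, 209. ]), array([326, 203,  12,  13], dtype=int32)) [[[0.5609, -0.0916]], [[0.554, -0.0887]], [[0.5478, -0.0861]], [[0.5415, -0.0834]]]
top blue (np.int32(701), array([119.1, 240.9]), array([105, 226,  29,  31], dtype=int32)) [[[0.4798, 0.4184]], [[0.4756, 0.4048]], [[0.4717, 0.3923]], [[0.4679, 0.3798]]]
side blue (np.int32(145), array([303.6, 181.2]), array([298, 173,  13,  18], dtype=int32)) [[ 0.584  -0.2068]]
side blue (np.int32(1262), array([230.5, 406.5]), array([204, 390,  52,  30], dtype=int32)) [[0.4854 0.4087]]
white [[ 0.7085555  -0.05746613]]
green [[ 0.5882407  -0.37402862]]
```

View pics/c1.png

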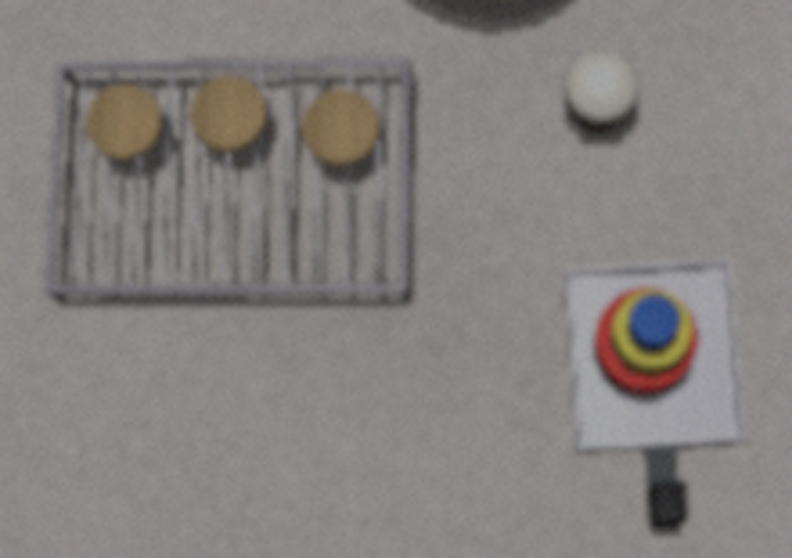

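The crop (scale 3.6, offset (150,120)) shows two outlines. The rack corners are at (62,66), (408,66), (408,298) and (52,295). The tray rim corners are at (568,272), (728,264), (741,441) and (579,451), with the handle top at about (667,497).

```bash
python3 - <<'E'
from h import *
f=lambda p:np.array(p)/3.6+[150-.36,120-.36]
r=ray("top",f([(62,66),(408,66),(408,298),(52,295)]),.034);t=ray("top",f([(568,272),(728,264),(741,441),(579,451)]),.012)
for q in(r,t): print(q.round(4).tolist(),q.mean(0).round(4),"yaw",np.degrees(np.arctan2(*(q[0]+q[1]-q[2]-q[3])[::-1])).round(1), "w",np.degrees(np.arctan2(*(q[0]+q[3]-q[1]-q[2])[::-1])).round(1)-90)
print("handle",ray("top",f([(667,497)]),.045))
print("side blue z.095",ray("side",[(303.6,181.2)],.093),"top",ray("top",[(331.3,209)],.1))
c=cam("wrist");print(c[2],c[3].round(3).tolist(),bot.get_obs()["ee_pos"])
# forward-model fit of stack to silhouette masks of blue/yellow/red in both
E
```

```text
[[0.7289, 0.3058], [0.7273, 0.0715], [0.5702, 0.0689], [0.5712, 0.303]] [0.6494 0.1873] yaw 1.0 w -0.29999999999999716
[[0.5924, -0.0348], [0.5982, -0.1403], [0.4812, -0.1467], [0.4743, -0.0418]] [ 0.5365 -0.0909] yaw 3.3 w 3.5
handle [[ 0.4420437  -0.09562206]]
side blue z.095 [[ 0.54532894 -0.085763  ]] top [[ 0.54313477 -0.08413485]]
[0.06975278 0.57701508 0.3737721 ] [[0.256, 0.918, 0.302], [0.967, -0.243, -0.081], [-0.001, 0.313, -0.95]] [0.14647236 0.55561765 0.24157826]
```

{"op": "jog_arm", "data": {
  "plan": "0.05 -0.08 0 0 0 -0.026; 0.05 -0.08 0 0 0 -0.026; 0.05 -0.08 0 0 0 -0.026; 0.05 -0.08 0 0 0 -0.026; 0.05 -0.08 0 0 0 -0.026; 0.05 -0.08 0 0 0 -0.026; 0.05 -0.08 0 0 0 -0.026; 0.05 -0.08 0 0 0 -0.026; 0.05 -0.08 0 0 0 -0.026; 0.05 -0.08 0 0 0 -0.026; 0.05 -0.08 0 0 0 -0.026; 0.05 -0.08 0 0 0 -0.026; 0.05 -0.08 0 0 0 -0.026; 0.05 -0.08 0 0 0 -0.026; 0.05 -0.08 0 0 0 -0.026; 0.045 -0.082 0 0 0 -0.028; 0 0 0 0 0 0; 0 0 0 0 0 0",
  "claw": 1,
  "force": 30
}}

```text
t: 2.35
ee_pos: [0.5435, -0.0846, 0.2418]
tcp_rot: [-3.14, -0.001, 1.571]
force: [0.6, 0.6, 0.2]
grip_width: 0.0854
finger_force: 0.0
```

```bash
python3 - <<'E'
from h import *
o=bot.get_obs(); print(o["t"],o["ee_pos"],o["tcp_rot"],o["q"])
c=cam("wrist"); im=bot.get_image("wrist"); cv2.imwrite("pics/w1.png",im); np.save("w1c.npy",np.array(c,dtype=object),allow_pickle=True)
print(c[2])
p=proj("wrist",[[.544,-.085,.109],[.544,-.085,.003],[.649,-.23,.004]],c);print(p)
E
```

```text
2.35 [ 0.54347933 -0.08461149  0.24177507] [-3.14001859e+00 -8.17052611e-04  1.57072517e+00] [-1.75650539e-01  2.81507473e-01  1.62126884e+00  5.59792514e-04
  1.24050897e+00 -1.75762023e-01]
[ 0.544256   -0.00390768  0.37404586]
[[279.93194004 207.42097678]
 [279.99436181 180.97560329]
 [360.37121745 289.90341182]]
```

View pics/w1.png

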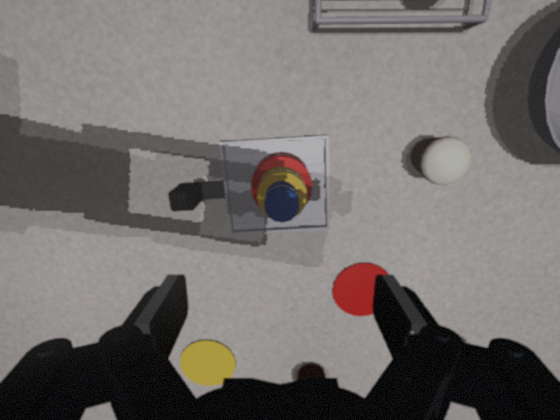

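The wrist view shows the stack with blue at about (282,202), yellow (283,188) and red (280,175). The tray corners are at (221,141), (327,135), (327,227) and (231,231). The red mat is at (362,289) and the yellow mat at (208,362).

```bash
cat >> h.py <<'E'
from scipy.optimize import least_squares
def cylhull(n,x,y,z0,r,h,c):
    a=np.linspace(0,2*np.pi,60); C=np.c_[x+r*np.cos(a),y+r*np.sin(a)]
    P=np.r_[np.c_[C,0*a+z0],np.c_[C,0*a+z0+h]]
    return cv2.convexHull(proj(n,P,c).astype(np.float32))
def cen(H):
    m=cv2.moments(H); return np.array([m["m10"]/m["m00"],m["m01"]/m["m00"]]),m["m00"]
def mask(im,col):
    h=cv2.cvtColor(cv2.GaussianBlur(im,(3,3),0),cv2.COLOR_BGR2HSV)
    H={"red":[(0,10),(170,180)],"yellow":[(18,38)],"blue":[(100,130)]}[col]
    return sum(cv2.inRange(h,(a,90,35),(b,255,255)) for a,b in H).astype(np.uint8)
def fit(n,im,col,x,y,z0,r,h,c):
    """position of an unoccluded upright cylinder near (x,y) from its colour hull"""
    H0=cylhull(n,x,y,z0,r*1.5,h,c); g=np.zeros(im.shape[:2],np.uint8); cv2.fillPoly(g,[H0.astype(np.int32)],1)
    m=((mask(im,col)>0)&(g>0)).astype(np.uint8)
    k,l,s,_=cv2.connectedComponentsWithStats(m); keep=[i for i in range(1,k) if s[i,4]>8]
    pts=np.argwhere(np.isin(l,keep))[:,::-1].astype(np.float32)
    H=cv2.convexHull(pts); t,A=cen(H)
    f=lambda v:cen(cylhull(n,v[0],v[1],z0,r,h,c))[0]-t
    v=least_squares(f,[x,y],diff_step=1e-3).x
    return v.round(4), t.round(1), "area ratio %.2f"%(A/cen(cylhull(n,*v,z0,r,h,c))[1])
E
python3 - <<'E'
from h import *
c=cam("wrist")
I={"wrist":cv2.imread("pics/w1.png"),"top":cv2.imread("pics/top0.png"),"side":cv2.imread("pics/side0.png")}
for n in I:
    C=cam(n)
    print(n,"blue",fit(n,I[n],"blue",.544,-.085,.075,.0155,.034,C))
    print(n,"redmat",fit(n,I[n],"red",.649,-.23,0,.04,.004,C))
    if n!="wrist":
        print(n,"yellowmat",fit(n,I[n],"yellow",.439,-.348,0,.04,.004,C),"bluemat",fit(n,I[n],"blue",.48,.418,0,.04,.004,C))
print(ray("wrist",[(221,141),(327,135),(327,227),(231,231)],.012))
E
```

```text
wrist blue (array([ 0.5452, -0.0851]), array([281.3, 203.6]), 'area ratio 0.67')
wrist redmat (array([ 0.6478, -0.2296]), array([359.1, 288.4]), 'area ratio 0.82')
top blue (array([ 0.5443, -0.0848]), array([331.4, 209. ]), 'area ratio 0.58')
top redmat (array([ 0.6502, -0.2309]), array([388.2, 173.1]), 'area ratio 0.92')
top yellowmat (array([ 0.4392, -0.3498]), array([440.5, 260.3]), 'area ratio 0.90') bluemat (array([0.4802, 0.4193]), array([119.1, 240.9]), 'area ratio 0.86')
side blue (array([ 0.5452, -0.0865]), array([303.8, 181.3]), 'area ratio 0.77')
side redmat (array([ 0.6516, -0.2326]), array([284.3, 172. ]), 'area ratio 0.92')
side yellowmat (array([ 0.4403, -0.3516]), array([366.7, 166.6]), 'area ratio 0.92') bluemat (array([0.4871, 0.4059]), array([230.4, 406.2]), 'area ratio 0.57')
[[ 0.47907775 -0.0379097 ]
 [ 0.59549823 -0.03147543]
 [ 0.60040142 -0.13893138]
 [ 0.48502506 -0.14406446]]
```

{"op": "jog_arm", "data": {
  "plan": "0.003 -0.0014 -0.1 0 0 0; 0 0 -0.1 0 0 0; 0 0 -0.06 0 0 0; 0 0 -0.03 0 0 0; 0 0 -0.0136 0 0 0; 0 0 0 0 0 0; 0 0 0 0 0 0"
}}

```text
t: 3.28
ee_pos: [0.5464, -0.0857, 0.0917]
tcp_rot: [3.139, 0.0, 1.571]
force: [1.1, -1.0, -0.3]
grip_width: 0.0853
finger_force: 0.0
```

{"op": "jog_arm", "data": {
  "plan": "0 0 0 0 0 0; 0 0 0 0 0 0; 0 0 0 0 0 0; 0 0 0 0 0 0; 0 0 0 0 0 0; 0 0 0 0 0 0; 0 0 0 0 0 0; 0 0 0 0 0 0",
  "claw": -1,
  "force": 25
}}

```text
t: 4.28
ee_pos: [0.5457, -0.0857, 0.0908]
tcp_rot: [3.141, 0.0, 1.571]
force: [-0.6, -0.4, 4.7]
grip_width: 0.0298
finger_force: 25.0
```

{"op": "jog_arm", "data": {
  "plan": "0 0 0.01 0 0 0; 0 0 0.03 0 0 0; 0 0 0.06 0 0 0; 0 0 0.06 0 0 0; 0 0 0.04 0 0 0; -0.006 0.046 0 0 0 0; -0.011 0.085 0 0 0 0; -0.011 0.085 0 0 0 0; -0.011 0.085 0 0 0 0; -0.011 0.085 0 0 0 0; -0.011 0.085 0 0 0 0; -0.011 0.085 0 0 0 0; -0.011 0.085 0 0 0 0; -0.011 0.085 0 0 0 0; -0.011 0.085 0 0 0 0; -0.011 0.085 0 0 0 0; -0.011 0.085 0 0 0 0; -0.004 0.028 0 0 0 0; 0 0 0 0 0 0; 0 0 0 0 0 0"
}}

```text
t: 6.78
ee_pos: [0.4803, 0.4175, 0.1907]
tcp_rot: [-3.142, 0.001, 1.57]
force: [0.5, -0.3, 0.4]
grip_width: 0.0301
finger_force: 24.8
```

```bash
python3 - <<'E'
from h import *
o=bot.get_obs(); print(o["t"],o["ee_pos"],o["tcp_rot"],o["grip_width"],o["q"])
c=cam("wrist"); im=bot.get_image("wrist"); cv2.imwrite("pics/w2.png",im)
print(proj("wrist",[[.48,.419,.004]],c),proj("wrist",[o["ee_pos"]],c))
print(fit("wrist",im,"blue",.48,.419,0,.04,.004,c))
s=bot.get_image("side");cv2.imwrite("pics/s2.png",s);C=cam("side");print(fit("side",s,"yellow",.544,-.085,.041,.0245,.034,C))
t=bot.get_image("top");C=cam("top");print(fit("top",t,"yellow",.544,-.085,.041,.0245,.034,C))
E
```

```text
6.775 [0.48029891 0.41745836 0.19070546] [-3.14158404e+00  8.88974954e-04  1.56972922e+00] 0.030079533922221645 [ 6.97768504e-01  4.49648612e-01  1.49373412e+00 -7.24615247e-04
  1.19878850e+00  6.99099193e-01]
[[278.87614993 189.80610858]] [[278.61264707 289.69568256]]
(array([0.4816, 0.4207]), array([280.4, 186.5]), 'area ratio 0.93')
(array([ 0.5453, -0.0884]), array([303.3, 192.5]), 'area ratio 0.85')
(array([ 0.5447, -0.0859]), array([330.8, 211.5]), 'area ratio 0.83')
```

View pics/w2.png

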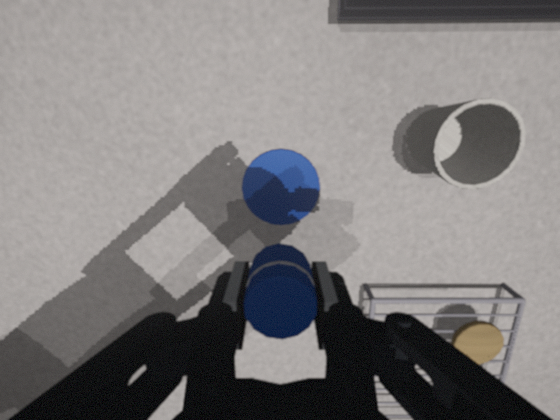

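The wrist view shows the blue tin held upright and the blue mat centred at (281,187), clear of everything else. I'll lower it.

{"op": "jog_arm", "data": {
  "plan": "0.0014 0.005 -0.1 0 0 0; 0 0 -0.1 0 0 0; 0 0 -0.08 0 0 0; 0 0 -0.04 0 0 0; 0 0 -0.015 0 0 0; 0 0 -0.006 0 0 0; 0 0 0 0 0 0; 0 0 0 0 0 0"
}}

```text
t: 7.92
ee_pos: [0.4813, 0.4217, 0.0211]
tcp_rot: [3.14, -0.001, 1.571]
force: [0.3, -0.4, -0.2]
grip_width: 0.0301
finger_force: 24.8
```

{"op": "jog_arm", "data": {
  "plan": "0 0 -0.002 0 0 0; 0 0 -0.002 0 0 0; 0 0 0 0 0 0"
}}

```text
t: 8.3
ee_pos: [0.4811, 0.4216, 0.0198]
tcp_rot: [3.14, -0.001, 1.571]
force: [-1.6, -1.3, 7.4]
grip_width: 0.0299
finger_force: 25.5
```

{"op": "jog_arm", "data": {
  "plan": "0 0 0 0 0 0; 0 0 0 0 0 0; 0 0 0 0 0 0; 0 0 0 0 0 0; 0 0 0.02 0 0 0; 0 0 0.06 0 0 0; 0 0 0.1 0 0 0; 0 0 0.1 0 0 0; 0 0 0.06 0 0 0; 0 0 0 0 0 0",
  "claw": 1
}}

```text
t: 9.55
ee_pos: [0.4819, 0.4223, 0.1918]
tcp_rot: [3.136, -0.005, 1.571]
force: [-0.1, 0.4, -0.7]
grip_width: 0.0855
finger_force: 0.0
```

```bash
python3 - <<'E'
from h import *
o=bot.get_obs(); print(o["t"],o["ee_pos"],o["tcp_rot"],o["grip_width"])
c=cam("wrist"); im=bot.get_image("wrist"); cv2.imwrite("pics/w3.png",im)
t=bot.get_image("top"); cv2.imwrite("pics/t3.png",t)
print(fit("wrist",im,"blue",.481,.42,0.004,.0155,.034,c))
cv2.imwrite("pics/c3.png",cv2.resize(im[120:290,170:400],None,fx=3,fy=3))
E
```

```text
9.55 [0.48194719 0.42229696 0.19183672] [ 3.13602696 -0.00463411  1.57063853] 0.08548314111901043
(array([0.4805, 0.4204]), array([276.6, 199.2]), 'area ratio 2.08')
```

View pics/c3.png

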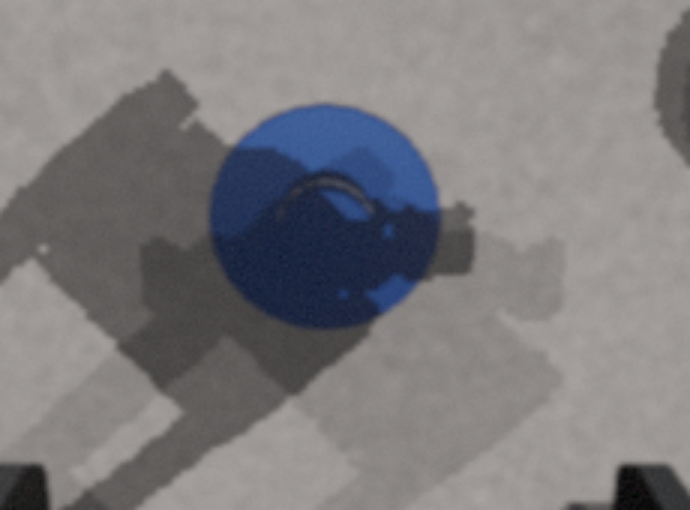

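The crop shows the blue tin upright on the mat. Its band arc is centred at about (327,200) and the mat at about (325,215). Next is yellow.

{"op": "jog_arm", "data": {
  "plan": "0.011 -0.085 0 0 0 0; 0.011 -0.085 0 0 0 0; 0.011 -0.085 0 0 0 0; 0.011 -0.085 0 0 0 0; 0.011 -0.085 0 0 0 0; 0.011 -0.085 0 0 0 0; 0.011 -0.085 0 0 0 0; 0.011 -0.085 0 0 0 0; 0.011 -0.085 0 0 0 0; 0.011 -0.085 0 0 0 0; 0.011 -0.085 0 0 0 0; 0.005 -0.082 0 0 0 0; 0 0 0 0 0 0; 0 0 0 0 0 0"
}}

```text
t: 11.4
ee_pos: [0.543, -0.0867, 0.1868]
tcp_rot: [-3.139, -0.001, 1.57]
force: [-0.8, 0.2, 0.1]
grip_width: 0.0854
finger_force: 0.0
```

```bash
python3 - <<'E'
from h import *
import time
o=bot.get_obs(); print(o["t"],o["ee_pos"],o["tcp_rot"])
c=cam("wrist"); im=bot.get_image("wrist"); cv2.imwrite("pics/w4.png",im)
print(fit("wrist",im,"yellow",.5445,-.087,0.041,.0245,.034,c))
t=bot.get_image("top"); cv2.imwrite("pics/t4.png",t)
print("bluetin top cam",fit("top",t,"blue",.481,.42,0.004,.0155,.034,cam("top")))
cv2.imwrite("pics/c4.png",np.hstack([cv2.resize(im[120:300,190:370],None,fx=2.2,fy=2.2),cv2.resize(t[215:265,95:145],(396,396),interpolation=cv2.INTER_CUBIC)]))
E
```

```text
11.4 [ 0.54301356 -0.08667899  0.18677417] [-3.13894686e+00 -1.04983329e-03  1.57019102e+00]
(array([ 0.5453, -0.0847]), array([282.3, 207.8]), 'area ratio 0.90')
bluetin top cam (array([0.4822, 0.4204]), array([115.8, 239. ]), 'area ratio 1.95')
```

View pics/c4.png

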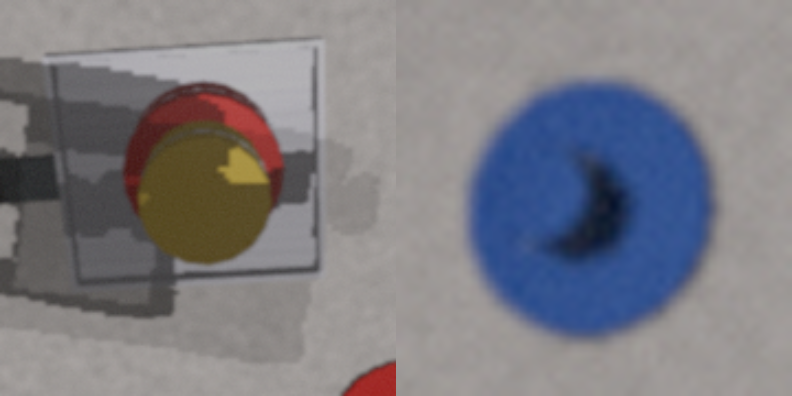

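The left crop shows the yellow tin centred on the red one, with nothing in the way of the fingers. The right crop shows the blue tin standing on its mat.

{"op": "jog_arm", "data": {
  "plan": "0.003 0.001 -0.1 0 0 0; 0 0 -0.09 0 0 0; 0 0 -0.05 0 0 0; 0 0 -0.02 0 0 0; 0 0 -0.004 0 0 0; 0 0 0 0 0 0; 0 0 0 0 0 0"
}}

```text
t: 12.38
ee_pos: [0.546, -0.0867, 0.0571]
tcp_rot: [3.139, 0.0, 1.571]
force: [0.5, -0.6, -0.0]
grip_width: 0.0851
finger_force: 0.0
```

```bash
python3 - <<'E'
from h import *
for i in range(3):
    o=bot.get_obs(); print(o["t"],o["ee_pos"],o["force"])
E
```

```text
12.375 [ 0.54601436 -0.08673196  0.05712385] [ 0.46930792 -0.64402965 -0.04229379]
12.375 [ 0.54601436 -0.08673196  0.05712385] [ 0.46930792 -0.64402965 -0.04229379]
12.375 [ 0.54601436 -0.08673196  0.05712385] [ 0.46930792 -0.64402965 -0.04229379]
```

{"op": "jog_arm", "data": {
  "plan": "0 0 0 0 0 0; 0 0 0 0 0 0; 0 0 0 0 0 0; 0 0 0 0 0 0; 0 0 0 0 0 0; 0 0 0 0 0 0",
  "claw": -1,
  "force": 30
}}

```text
t: 13.12
ee_pos: [0.5454, -0.0868, 0.0566]
tcp_rot: [3.141, 0.0, 1.571]
force: [-1.4, 0.1, 5.2]
grip_width: 0.0482
finger_force: 31.1
```

{"op": "jog_arm", "data": {
  "plan": "0 0 0.01 0 0 0; 0 0 0.03 0 0 0; 0 0 0.06 0 0 0; 0 0 0.06 0 0 0; 0 0 0.04 0 0 0; -0.012 -0.03 0 0 0 0; -0.025 -0.062 0 0 0 0; -0.025 -0.062 0 0 0 0; -0.025 -0.062 0 0 0 0; -0.025 -0.062 0 0 0 0; -0.025 -0.062 0 0 0 0; -0.025 -0.062 0 0 0 0; -0.025 -0.062 0 0 0 0; -0.025 -0.064 0 0 0 0; 0 0 0 0 0 0; 0 0 0 0 0 0"
}}

```text
t: 15.12
ee_pos: [0.4384, -0.3504, 0.1552]
tcp_rot: [-3.14, -0.002, 1.57]
force: [-0.0, -0.2, 0.6]
grip_width: 0.0482
finger_force: 31.2
```

```bash
python3 - <<'E'
from h import *
o=bot.get_obs(); print(o["t"],o["ee_pos"],o["tcp_rot"])
c=cam("wrist"); im=bot.get_image("wrist"); cv2.imwrite("pics/w5.png",im)
print(fit("wrist",im,"yellow",.4395,-.350,0,.04,.004,c))
t=bot.get_image("top");s=bot.get_image("side");w=im
for n,i in(("top",t),("side",s),("wrist",w)): print(n,fit(n,i,"red",.545,-.085,.003,.033,.038,cam(n)))
E
```

```text
15.125 [ 0.43843816 -0.35042668  0.15522929] [-3.14030230e+00 -1.50887247e-03  1.56970241e+00]
(array([ 0.4398, -0.3602]), array([280.9, 209.4]), 'area ratio 1.33')
top (array([ 0.5441, -0.0847]), array([329.1, 214.4]), 'area ratio 0.85')
side (array([ 0.5447, -0.0863]), array([302.7, 204.7]), 'area ratio 0.92')Traceback (most recent call last):
  File "<stdin>", line 6, in <module>
  File "h.py", line 37, in fit
    H=cv2.convexHull(pts); t,A=cen(H)
                               ~~~^^^
  File "h.py", line 26, in cen
    m=cv2.moments(H); return np.array([m["m10"]/m["m00"],m["m01"]/m["m00"]]),m["m00"]
                                       ~~~~~~~~^~~~~~~~~
ZeroDivisionError: float division by zero
```

View pics/w5.png

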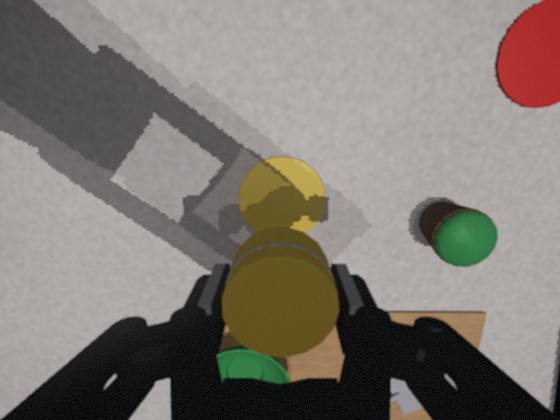

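The wrist view shows the yellow tin upright in the grip. The yellow mat runs from 240 to 327 in columns with its top at row 156, and the green cupcake at (465,237) is well clear.

```bash
python3 - <<'E'
from h import *
c=cam("wrist"); print(ray("wrist",[(240,198),(327,198),(283,156)],.004,c))
E
```

```text
[[ 0.40353935 -0.34711419]
 [ 0.48297984 -0.34712824]
 [ 0.4426895  -0.30900563]]
```

{"op": "jog_arm", "data": {
  "plan": "0.003 0.001 -0.1 0 0 0; 0 0 -0.1 0 0 0; 0 0 -0.045 0 0 0; 0 0 -0.015 0 0 0; 0 0 -0.008 0 0 0; 0 0 0 0 0 0; 0 0 0 0 0 0"
}}

```text
t: 16.15
ee_pos: [0.4414, -0.3506, 0.0231]
tcp_rot: [3.14, 0.001, 1.571]
force: [0.2, 0.6, -0.9]
grip_width: 0.048
finger_force: 31.4
```

{"op": "jog_arm", "data": {
  "plan": "0 0 -0.002 0 0 0; 0 0 -0.002 0 0 0; 0 0 0 0 0 0"
}}

```text
t: 16.52
ee_pos: [0.4407, -0.3502, 0.02]
tcp_rot: [-3.142, -0.0, 1.571]
force: [-0.1, 0.1, -0.9]
grip_width: 0.0481
finger_force: 31.4
```

{"op": "jog_arm", "data": {
  "plan": "0 0 -0.002 0 0 0; 0 0 0 0 0 0"
}}

```text
t: 16.77
ee_pos: [0.4408, -0.3503, 0.0196]
tcp_rot: [3.141, 0.0, 1.571]
force: [-1.6, 0.0, 5.3]
grip_width: 0.0484
finger_force: 31.8
```

{"op": "jog_arm", "data": {
  "plan": "0 0 0 0 0 0; 0 0 0 0 0 0; 0 0 0 0 0 0; 0 0 0 0 0 0; 0 0 0.02 0 0 0; 0 0 0.06 0 0 0; 0 0 0.1 0 0 0; 0 0 0.1 0 0 0; 0.015 0.04 0.04 0 0 0; 0.027 0.07 0 0 0 0; 0.027 0.07 0 0 0 0; 0.027 0.07 0 0 0 0; 0.027 0.07 0 0 0 0; 0.027 0.07 0 0 0 0; 0.027 0.07 0 0 0 0; 0.027 0.06 0 0 0 0; 0.0034 0.01 0 0 0 0; 0 0 0 0 0 0; 0 0 0 0 0 0",
  "claw": 1
}}

```text
t: 19.15
ee_pos: [0.5441, -0.0861, 0.1792]
tcp_rot: [-3.142, 0.0, 1.57]
force: [0.2, -0.2, -0.0]
grip_width: 0.085
finger_force: 0.0
```

```bash
python3 - <<'E'
from h import *
o=bot.get_obs(); print(o["t"],o["ee_pos"],o["tcp_rot"])
c=cam("wrist"); im=bot.get_image("wrist"); t=bot.get_image("top"); cv2.imwrite("pics/t6.png",t); cv2.imwrite("pics/w6.png",im)
print(fit("wrist",im,"red",.5445,-.0855,.003,.033,.038,c))
cv2.imwrite("pics/c6.png",np.hstack([cv2.resize(im[120:300,190:370],None,fx=2.2,fy=2.2),cv2.resize(t[235:285,415:465],(396,396),interpolation=cv2.INTER_CUBIC)]))
E
```

```text
19.15 [ 0.544091   -0.08609188  0.17919222] [-3.14154952e+00  3.73040528e-04  1.56963176e+00]
(array([ 0.545 , -0.0839]), array([280.1, 198.5]), 'area ratio 0.91')
```

View pics/c6.png

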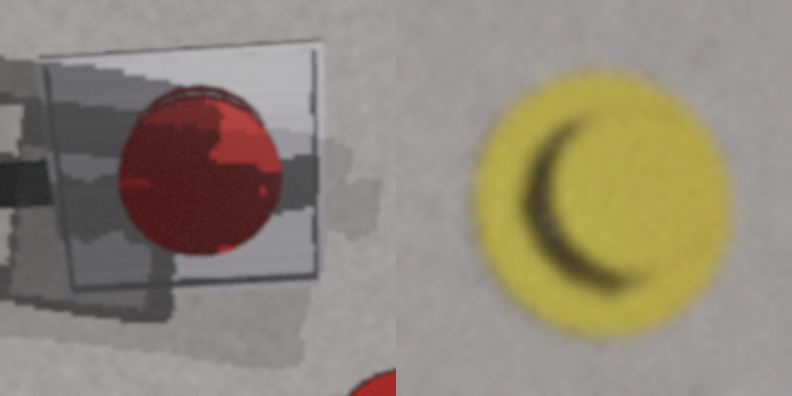

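The left crop shows the red tin alone in the tray, with clear room for the fingers. The right crop shows the yellow tin standing centred on its mat.

{"op": "jog_arm", "data": {
  "plan": "0.001 0.002 -0.1 0 0 0; 0 0 -0.1 0 0 0; 0 0 -0.06 0 0 0; 0 0 -0.03 0 0 0; 0 0 -0.013 0 0 0; 0 0 0 0 0 0; 0 0 0 0 0 0"
}}

```text
t: 20.12
ee_pos: [0.5458, -0.0844, 0.0287]
tcp_rot: [3.139, 0.0, 1.571]
force: [-0.1, 0.7, 0.1]
grip_width: 0.0855
finger_force: 0.0
```

{"op": "jog_arm", "data": {
  "plan": "0 0 0 0 0 0; 0 0 0 0 0 0; 0 0 0 0 0 0; 0 0 0 0 0 0; 0 0 0 0 0 0",
  "claw": -1,
  "force": 40
}}

```text
t: 20.75
ee_pos: [0.5454, -0.0842, 0.0286]
tcp_rot: [3.14, 0.0, 1.571]
force: [-1.0, 0.4, 5.7]
grip_width: 0.0643
finger_force: 44.1
```

{"op": "jog_arm", "data": {
  "plan": "0 0 0.01 0 0 0; 0 0 0.03 0 0 0; 0 0 0.06 0 0 0; 0 0 0.08 0 0 0; 0 0 0.06 0 0 0; 0.015 -0.02 0 0 0 0; 0.035 -0.05 0 0 0 0; 0.04 -0.056 0 0 0 0; 0.04 -0.056 0 0 0 0; 0.04 -0.056 0 0 0 0; 0.03 -0.042 0 0 0 0; 0.01 -0.014 0 0 0 0; 0 0 0 0 0 0; 0 0 0 0 0 0"
}}

```text
t: 22.5
ee_pos: [0.6493, -0.2303, 0.1472]
tcp_rot: [-3.14, -0.001, 1.571]
force: [-0.1, 1.6, -0.8]
grip_width: 0.064
finger_force: 44.9
```

```bash
python3 - <<'E'
from h import *
o=bot.get_obs(); print(o["t"],o["ee_pos"],o["tcp_rot"])
c=cam("wrist"); im=bot.get_image("wrist"); cv2.imwrite("pics/w7.png",im)
m=mask(im,"red"); k,l,s,ce=cv2.connectedComponentsWithStats(m); print([(s[i].tolist()) for i in range(1,k) if s[i,4]>100])
t=bot.get_image("top"); cv2.imwrite("pics/t7.png",t)
cv2.imwrite("pics/c7.png",np.hstack([im[:,80:480],cv2.resize(t[130:270,270:370],(300,420),interpolation=cv2.INTER_CUBIC)]))
E
```

```text
22.5 [ 0.64931033 -0.23032199  0.14715844] [-3.14035233e+00 -7.46311383e-04  1.57117061e+00]
[[204, 159, 153, 204, 21925]]
```

View pics/c7.png

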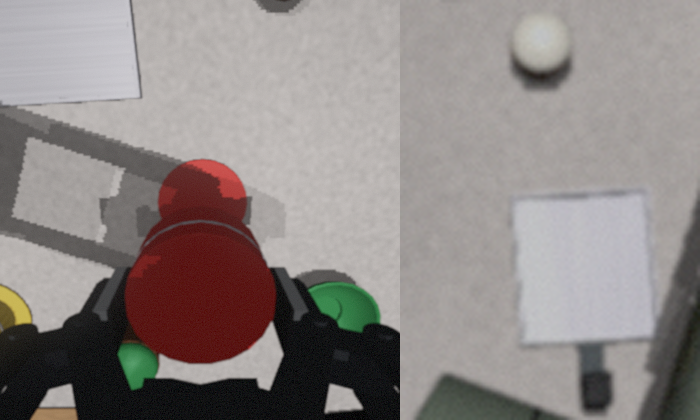

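The wrist crop shows the red tin upright. The mat's edges are at columns 238 and 327 (row 200) with its top at row 159. The tray is undisturbed, and its corners in the right-hand top crop are clear.

```bash
python3 - <<'E'
from h import *
c=cam("wrist"); print(ray("wrist",[(238,200),(327,200),(283,159)],.004,c))
E
```

```text
[[ 0.61299841 -0.22719049]
 [ 0.69209496 -0.22722133]
 [ 0.65288884 -0.19088337]]
```

{"op": "jog_arm", "data": {
  "plan": "0.003 -0.001 -0.1 0 0 0; 0 0 -0.08 0 0 0; 0 0 -0.035 0 0 0; 0 0 -0.012 0 0 0; 0 0 -0.006 0 0 0; 0 0 0 0 0 0; 0 0 0 0 0 0"
}}

```text
t: 23.48
ee_pos: [0.6521, -0.2319, 0.0322]
tcp_rot: [3.14, 0.001, 1.571]
force: [-0.1, 0.0, -1.6]
grip_width: 0.0641
finger_force: 44.9
```

{"op": "jog_arm", "data": {
  "plan": "0 0 -0.002 0 0 0; 0 0 -0.002 0 0 0; 0 0 0 0 0 0"
}}

```text
t: 23.85
ee_pos: [0.6517, -0.2317, 0.0297]
tcp_rot: [3.141, 0.0, 1.571]
force: [-1.9, -1.0, 3.0]
grip_width: 0.0638
finger_force: 45.4
```

{"op": "jog_arm", "data": {
  "plan": "0 0 0 0 0 0; 0 0 0 0 0 0; 0 0 0 0 0 0; 0 0 0.02 0 0 0; 0 0 0.06 0 0 0; 0 0 0.1 0 0 0; 0 0 0.1 0 0 0; 0 0 0.06 0 0 0; -0.043 0.027 0 0 0 -0.048; -0.043 0.027 0 0 0 -0.048; -0.043 0.027 0 0 0 -0.048; -0.043 0.027 0 0 0 -0.048; -0.043 0.027 0 0 0 -0.048; -0.043 0.027 0 0 0 -0.048; -0.043 0.027 0 0 0 -0.048; -0.043 0.027 0 0 0 -0.048; -0.043 0.027 0 0 0 -0.048; -0.036 0.028 0 0 0 -0.048; 0 0 0 0 0 0; 0 0 0 0 0 0",
  "claw": 1
}}

```text
t: 26.35
ee_pos: [0.4409, -0.0966, 0.1997]
tcp_rot: [3.141, -0.002, 0.065]
force: [0.2, -0.6, -1.3]
grip_width: 0.0853
finger_force: 0.0
```

```bash
python3 - <<'E'
from h import *
o=bot.get_obs(); print(o["t"],o["ee_pos"],o["tcp_rot"],o["q"])
c=cam("wrist"); im=bot.get_image("wrist"); t=bot.get_image("top"); cv2.imwrite("pics/t8.png",t); cv2.imwrite("pics/w8.png",im)
print(c[2],c[3].tolist())
cv2.imwrite("pics/c8.png",np.hstack([im[:,:],cv2.resize(t[150:195,365:410],(230,230),interpolation=cv2.INTER_CUBIC).repeat(1,0) if 0 else cv2.copyMakeBorder(cv2.resize(t[150:195,365:410],(230,230),interpolation=cv2.INTER_CUBIC),0,190,0,0,0)]))
E
```

```text
26.35 [ 0.44093561 -0.09658835  0.19969132] [ 3.14066713e+00 -1.96731977e-03  6.46249697e-02] [-2.40928546e-01  1.59461665e-01  1.89885223e+00 -3.29567374e-04
  1.08112417e+00  1.26539842e+00]
[ 0.52109121 -0.09051288  0.33206146] [[0.06378528960981375, -0.9492017722808598, -0.3081354123243012], [-0.9979633616836029, -0.06043595832075413, -0.020411361517904653], [0.0007520415910805822, 0.3088097965426728, -0.9511235166857763]]
```

View pics/c8.png

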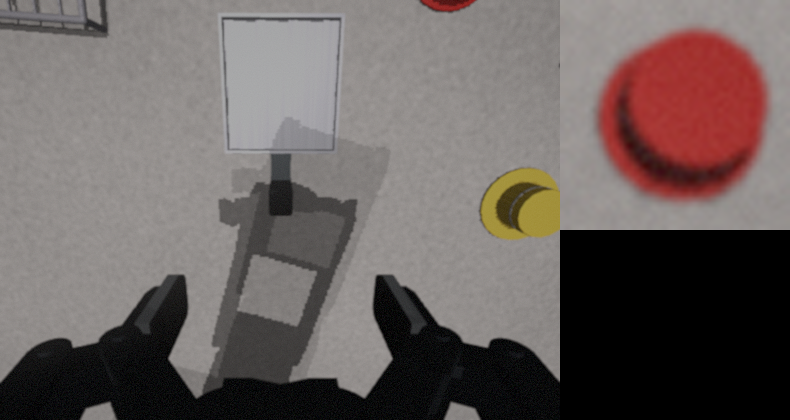

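The wrist view shows the tray rim corners at (219,15), (341,15), (335,152) and (226,152). The handle top is at about (281,204) and all three tins stand on their mats. The red tin in the top crop is upright and centred.

```bash
python3 - <<'E'
from h import *
c=cam("wrist")
q=ray("wrist",[(219,15),(341,15),(335,152),(226,152)],.012,c)
print(q.round(4),q.mean(0),np.degrees(np.arctan2(*(q[0]+q[1]-q[2]-q[3])[::-1])),np.degrees(np.arctan2(*(q[0]+q[3]-q[1]-q[2])[::-1]))-90)
y=np.radians(3.5); print("handle from tray",q.mean(0)-.1*np.array([np.cos(y),np.sin(y)]))
print("handle top",ray("wrist",[(281,203)],.05,c), "edges",ray("wrist",[(268.5,210),(293,210)],.05,c))
E
```

```text
[[ 0.5943 -0.0334]
 [ 0.601  -0.1387]
 [ 0.4841 -0.1473]
 [ 0.4774 -0.0405]] [ 0.53919516 -0.0899702 ] 3.835808228079284 3.5963035367403506
handle from tray [ 0.43938168 -0.09607506]
handle top [[ 0.43979228 -0.09686465]] edges [[ 0.43241627 -0.08586161]
 [ 0.43382111 -0.10826065]]
```

{"op": "jog_arm", "data": {
  "plan": "-0.003 0 -0.1 0 0 0; 0 0 -0.1 0 0 0; 0 0 -0.08 0 0 0; 0 0 -0.05 0 0 0; 0 0 -0.019 0 0 0; 0 0 0 0 0 0; 0 0 0 0 0 0"
}}

```text
t: 27.32
ee_pos: [0.4395, -0.0965, 0.0254]
tcp_rot: [3.141, -0.002, 0.063]
force: [-0.4, 0.5, 0.5]
grip_width: 0.0853
finger_force: 0.0
```

{"op": "jog_arm", "data": {
  "plan": "0 0 0 0 0 0; 0 0 0 0 0 0; 0 0 0 0 0 0; 0 0 0 0 0 0; 0 0 0 0 0 0; 0 0 0 0 0 0; 0 0 0 0 0 0; 0 0 0 0 0 0",
  "claw": -1,
  "force": 60
}}

```text
t: 28.32
ee_pos: [0.4387, -0.0963, 0.0249]
tcp_rot: [3.141, -0.0, 0.063]
force: [-2.0, 0.2, 5.5]
grip_width: 0.0212
finger_force: 60.9
```

{"op": "jog_arm", "data": {
  "plan": "0 0 0.003 0 0 0; -0.02 0 0 0 0 0; -0.04 0 0 0 0 0; -0.04 0 0 0 0 0; -0.03 0.02 0 0 0 0; -0.008 0.045 0 0 0 -0.002; 0 0.05 0 0 0 -0.002; 0 0.05 0 0 0 -0.002; 0 0.05 0 0 0 -0.002; 0 0.05 0 0 0 -0.002; 0 0.05 0 0 0 -0.002; 0 0.05 0 0 0 -0.002; 0 0.05 0 0 0 -0.002; 0 0.05 0 0 0 -0.001; 0 0.05 0 0 0 0; 0 0.03 0 0 0 0; 0 0.02 0 0 0 0; 0 0 0 0 0 0; 0 0 0 0 0 0"
}}

```text
t: 30.7
ee_pos: [0.3692, 0.1858, 0.0259]
tcp_rot: [3.141, 0.001, 0.009]
force: [-0.1, 0.1, -2.8]
grip_width: 0.0212
finger_force: 59.9
```

```bash
python3 - <<'E'
from h import *
o=bot.get_obs(); print(o["t"],o["ee_pos"],o["tcp_rot"],o["q"])
c=cam("wrist"); im=bot.get_image("wrist"); t=bot.get_image("top"); cv2.imwrite("pics/t9.png",t); cv2.imwrite("pics/w9.png",im)
print(c[2])
cv2.imwrite("pics/c9.png",np.vstack([cv2.resize(t[125:265,150:290],(600,600),interpolation=cv2.INTER_CUBIC)]))
E
```

```text
30.7 [0.36918396 0.18575553 0.02594983] [3.14108767e+00 6.33909621e-04 8.78987728e-03] [ 4.38481172e-01  3.53963515e-01  2.20545080e+00 -3.54210182e-04
  5.82965021e-01  2.00078324e+00]
[0.44985471 0.18733857 0.1580975 ]
```

View pics/w9.png

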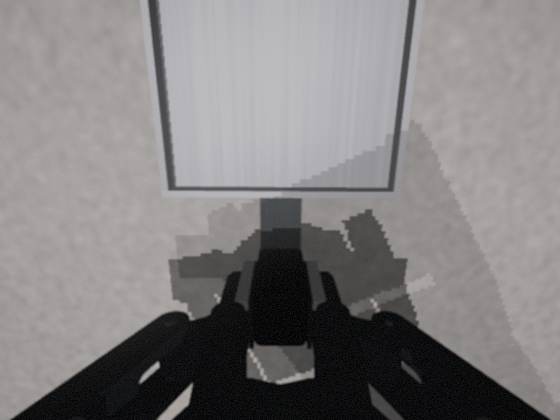

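View pics/c9.png

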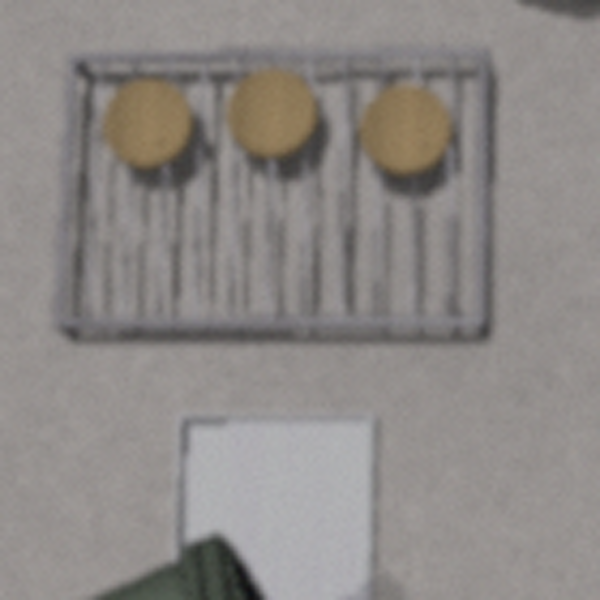

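The wrist view shows the tray gripped straight, with its rear rim level from (163,195) to (402,195). In the top crop (scale 4.286, offset (150,125)) the rack's front bar runs from (62,326) to (489,326) and its back bar from (75,62) to (490,55). The tray's front edge runs from (183,418) to (378,415).

```bash
python3 - <<'E'
from h import *
f=lambda p:(np.array(p,float)+.5)/(600/140)-.5+[150,125]
C=cam("top")
Y=lambda a,b:np.degrees(np.arctan2(-(a[0]-b[0]),a[1]-b[1]))
r=ray("top",f([(66,326),(488,326),(75,60),(490,56)]),.031,C); print(r.round(4),"front yaw",Y(r[0],r[1]),"back",Y(r[2],r[3]),r.mean(0))
t=ray("top",f([(183,418),(378,415)]),.012,C); print("tray front",t.round(4),Y(*t),t.mean(0))
# subpixel: average dark-bar centroid over several frames
g=np.mean([cv2.cvtColor(cv2.imread(f"pics/t{i}.png"),6).astype(float) for i in (3,4,6,7,8,9)],0)
for z,lo,hi,name in((.031,192,208,"front"),(.031,130,146,"back")):
    P=[]
    for u in range(172,258):
        col=g[lo:hi,u]; d=np.maximum(np.percentile(col,75)-4-col,0); 
        if d.sum()>0: P.append((u,lo+(d*np.arange(hi-lo)).sum()/d.sum()))
    w=ray("top",P,z,C); vx,vy,x0,y0=cv2.fitLine(w.astype(np.float32),cv2.DIST_HUBER,0,.01,.01).ravel(); print(name,np.degrees(np.arctan2(-vx*np.sign(vy),abs(vy))),x0,y0)
P=[]
for v in range(150,192):
    for lo,hi in((160,176),(256,272)):
        row=g[v,lo:hi]; d=np.maximum(np.percentile(row,80)-4-row,0); P.append((lo+(d*np.arange(hi-lo)).sum()/d.sum(),v))
for k in(0,1):
    w=ray("top",P[k::2],.031,C); vx,vy,x0,y0=cv2.fitLine(w.astype(np.float32),cv2.DIST_HUBER,0,.01,.01).ravel(); print("side",np.degrees(np.arctan2(vy*np.sign(vx),abs(vx))),x0,y0)
E
```

```text
[[0.574  0.3017]
 [0.5749 0.068 ]
 [0.7282 0.3059]
 [0.729  0.0694]] front yaw 0.2157106176801306 back 0.1822218841982859 [0.65153986 0.18622804]
tray front [[0.5261 0.2376]
 [0.5286 0.129 ]] 1.2961401074350356 [0.52735214 0.18329638]
front 0.20915836 0.5705502 0.18588975
back 0.21667841 0.72097355 0.1698616
side 1.3552405 0.64648527 0.29720208
side 1.0077283 0.66677046 0.07382696
```

{"op": "jog_arm", "data": {
  "plan": "0.02 0.004 0 0 0 0; 0.03 0 0 0 0 0; 0.03 0 0 0 0 0; 0.03 0 0 0 0 0; 0.03 0 0 0 0 0; 0.03 0 0 0 0 0; 0.03 0 0 0 0 0; 0.03 0 0 0 0 0; 0.02 0 0 0 0 0; 0 0 0 0 0 0"
}}

```text
t: 32.05
ee_pos: [0.4952, 0.1883, 0.026]
tcp_rot: [-3.142, -0.0, 0.009]
force: [0.4, -0.5, -2.1]
grip_width: 0.0211
finger_force: 59.9
```

{"op": "jog_arm", "data": {
  "plan": "0.02 0 0 0 0 0; 0.02 0 0 0 0 0; 0.02 0 0 0 0 0; 0.02 0 0 0 0 0; 0.014 0 0 0 0 0; 0.008 0 0 0 0 0; 0 0 0 0 0 0; 0 0 0 0 0 0"
}}

```text
t: 33.05
ee_pos: [0.5451, 0.1883, 0.0259]
tcp_rot: [3.141, 0.001, 0.009]
force: [-0.7, -0.3, -1.4]
grip_width: 0.0214
finger_force: 59.9
```

```bash
python3 - <<'E'
from h import *
o=bot.get_obs(); print(o["t"],o["ee_pos"],o["tcp_rot"],o["force"])
im=bot.get_image("wrist"); cv2.imwrite("pics/w10.png",im)
E
```

```text
33.05 [0.54507355 0.18825528 0.02594411] [3.14132610e+00 6.79140403e-04 9.32614199e-03] [-0.67215222 -0.33959637 -1.43319994]
```

View pics/w10.png

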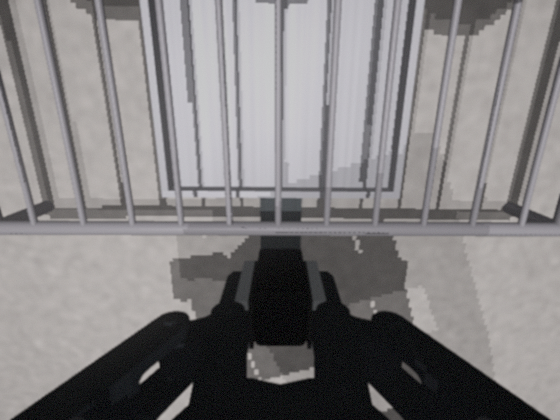

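The wrist view shows the front bar level at row 229, parallel to the pan's rear rim at row 196. The pan lies wholly behind the bar, centred between the front legs (about columns 30 and 525).

```bash
python3 - <<'E'
from h import *
c=cam("wrist")
print("bar",ray("wrist",[(10,235),(280,235),(540,235)],.031,c).round(4).tolist(),"pan rear",ray("wrist",[(163,197),(402,197)],.012,c).round(4).tolist())
E
```

```text
bar [[0.5736, 0.3031], [0.5745, 0.1894], [0.5755, 0.0799]] pan rear [[0.5856, 0.2443], [0.5865, 0.1323]]
```

The pan's rear rim is 12 mm inside the front edge and parallel to it. I'll release the handle and go straight up.

{"op": "jog_arm", "data": {
  "plan": "0 0 -0.0015 0 0 0; 0 0 0 0 0 0"
}}

```text
t: 33.35
ee_pos: [0.5453, 0.1883, 0.0253]
tcp_rot: [3.141, 0.0, 0.009]
force: [-0.4, -1.1, -1.9]
grip_width: 0.0212
finger_force: 59.9
```

{"op": "jog_arm", "data": {
  "plan": "0 0 0 0 0 0; 0 0 0 0 0 0; 0 0 0 0 0 0; 0 0 0 0 0 0; 0 0 0 0 0 0; 0 0 0.03 0 0 0; 0 0 0.08 0 0 0; 0 0 0.1 0 0 0; 0 0 0.1 0 0 0; -0.05 0 0.06 0 0 0; -0.1 0 0.03 0 0 0; -0.1 0 0 0 0 0; 0 0 0 0 0 0; 0 0 0 0 0 0",
  "claw": 1
}}

```text
t: 35.1
ee_pos: [0.4212, 0.1885, 0.2264]
tcp_rot: [-3.141, -0.003, 0.01]
force: [0.3, -0.7, 0.3]
grip_width: 0.0853
finger_force: 0.0
```

```bash
python3 - <<'E'
from h import *
o=bot.get_obs(); print(o["t"],o["ee_pos"],o["force"],o["joint_vel"].round(3))
s=bot.get_image("side"); w=bot.get_image("wrist")
cv2.imwrite("pics/f.png",np.hstack([cv2.resize(s[100:420,130:430],(400,427)),cv2.resize(w,(400,300))[:0].reshape(0,400,3) if 0 else cv2.copyMakeBorder(cv2.resize(w,(400,300)),0,127,0,0,0)]))
E
```

```text
35.1 [0.42118292 0.18854074 0.22639229] [ 0.30807833 -0.6532186   0.27853055] [-0.009  0.029 -0.017  0.001 -0.002  0.002]
```

View pics/f.png

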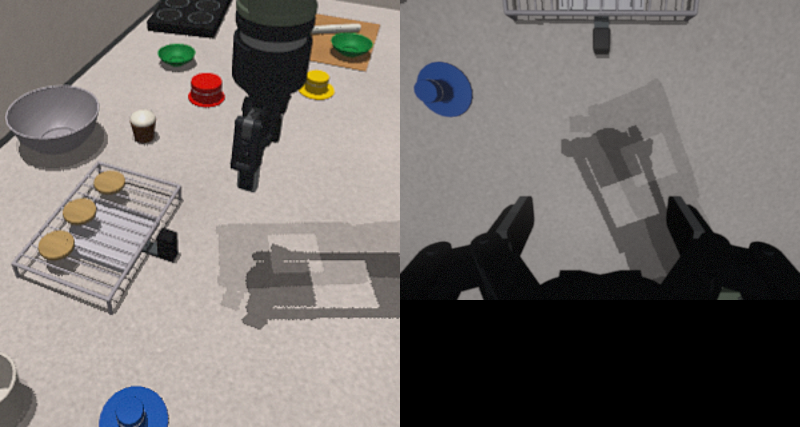

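The tray is under the rack with only the handle out, at (167,245) in the side view. The blue (130,410), yellow (317,80) and red (206,88) tins stand centred on their mats. The white cupcake is in place and the arm is clear of everything, so I'm handing in.

```bash
python3 -c "
from workcell import bot
print(bot.job_done())"
```

```text
the job is handed in; nothing more can be done
None
```

The job is handed in: the blue, yellow and red tins stand upright on their own mats, and the tray is released squarely under the rack with only its handle out, at about 35 s of the 120 s allowed.

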